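# Hang the produce caddy and lay the ripe tomato in it

## Task

Hang the orange caddy by its hook over the top bar of the steel rack, with its tray on the robot's side, and let go of it. Then lay the ripe red tomato in the caddy's tray: it bruises easily, so hold it with the lightest grip and set it down gently rather than drop it. Leave the green tomato, the pepper mill and the clear tub where they are.

Things in the scene. Friction and masses are not known exactly. Their poses are not given: they have to be found in the camera images.
- rack: fixed steel rack, its place and yaw vary: two posts 140 mm high, 300 mm apart, joined by two bars along its y. Origin on the worktop midway between the posts; x away from the robot at yaw 0. Lower rest bar: radius 6 mm, centre 75 mm up at rack x = -4 mm (towards the robot); the hung caddy's back leans on it. Feet 60 mm (x) by 30 mm
- bar (a point): middle of the top bar's centre line, right above the rack's origin and 130 mm above the worktop; axes as the rack's, y along the bar. The top bar has radius 8 mm
- caddy: loose orange plastic caddy, 0.22 kg, standing on the worktop. Origin: centre of its tray's underside, z up. Open tray 100 (x) by 160 (y) by 42 mm high, walls and floor 4 mm. At its +x edge a plate 80 mm wide rises and folds over into a hook, open below, with a black grip tab on top. Hung with its +x side away from the robot it sags forward 0.07 to 0.15 rad, held by lip and rest bar
- hook (a point): middle of the hook channel's ceiling, at caddy (63, 0, 80) mm, axes as the caddy's. The channel runs along y and is 26 mm wide (caddy x = 50 to 76 mm); its rear lip, 4 mm thick, reaches down to 52 mm above the caddy's underside, the last 10 mm flared outwards to x = 85 mm. Hung, this point lies on top of the bar, 8 mm above the bar's centre line
- tab (a point): top centre of the black grip tab, at caddy (63, 0, 121) mm, axes as the caddy's. The tab is 12 mm thick along the caddy's x, 46 mm wide along y, and stands free for 36 mm down from this point; pinch it from above across its thickness. It may be gripped firmly
- tomato: loose ripe red tomato, green calyx, 0.16 kg, 62 mm across and 52 mm high, flat 30 mm base, widest 25 mm above it. Origin: centre of its underside, z up. It bruises if the fingers press it with more than 80 N (both pads added) or it meets the caddy with more than 25 N or all that touches it adds up to more than 100 N, or it falls more than 10 mm
- green_tomato: loose unripe green tomato of the same shape and size, a bystander; origin at the centre of its underside
- pepper_mill: loose upright steel pepper mill, 54 mm across and 142 mm high, a bystander; origin at the centre of its underside
- deli_tub: loose empty clear plastic tub, 100 mm across and 70 mm high, a bystander; origin at the centre of its underside
Things that resemble listed ones, but are neither listed nor needed, are in the scene too. Leave any blue or pink look-alike of the tomato alone.

How it is judged:
By the outcome, as a careful person would: the job done as asked, in the order asked, and still so for the second after the job is handed in, with the robot touching nothing.
It also fails if it takes over 61 s, if anything falls off the work surface, if the arm or the gripper's body presses on something with over 40 N, if the wrist force passes 120 N, or if a joint passes its speed limit or range.

## Robot

A 6-joint arm with a two-finger parallel gripper is mounted at the origin on the work surface. World frame = base frame: x ahead of the robot, y to its left, z up, the work surface at z = 0. Lengths are in m, angles in rad, forces in N, time in s.
With the tool pointing down it reaches from about 0.25 to 0.775 m from the base axis. Payload 4 kg.
Tool frame: the origin (TCP) lies midway between the tips of the shut fingers; the grasp point (between the pads) lies bot.grasp_offset behind it (bot.grasp_offset is the distance from the TCP to the grasp point, in m); z points along the fingers, y is the line along which they close (so a half turn about z gives the same grasp; the last joint's range is limited). The gripper opens to 94 mm and grips with 3 to 60 N. Pads are 16 mm wide; open, the fingers measure 119 mm over their backs; the gripper's body (75 mm by 177 mm) begins 78 mm behind the grasp point.
Start: joints at [1.119, 0.087, 1.371, -0, 1.684, -0.103], TCP at [0.188, 0.517, 0.206] pointing down, gripper open.
Joint ranges: [-3.1, 3.1], [-0.76, 2.03], [0.27, 2.55], [-1.08, 4.22], [0.17, 2.65], [-2.57, 2.57]. Speed limits (rad/s): [2.79, 2.79, 3.14, 3.14, 3.14, 3.14].

## Interface

Orientations are given as a unit quaternion [x, y, z, w].
In Python, from cell import bot gives the robot as it stands.
- The arm moves only by the shell command python3 -m crank 'ROWS'. ROWS is text: rows parted by semicolons, each of 7 numbers parted by spaces: the shift along the tool's x, y, z in units of 0.1 m (1.0 is 0.1 m), then the turn, a rotation vector about the tool's x, y, z in units of pi rad (1.0 is pi rad), then the opening, from 0 (shut) to 1 (fully open). A call has 1 to 20 rows; each row is the pose to reach, as a shift and turn from the pose commanded when the call began, along the tool's axes at that moment, turning the shorter way round; what a row does not reach only later rows make up. A row lasts 1/8 s, in which the tool goes at most 62.5 mm and 10.7 degrees, less where a joint would pass 70% of its speed; a pose out of reach is approached as far as the arm can. A call with a number of a shift or a turn outside -1 to 1 is refused whole. A call with a gripper value outside its range is refused whole. The fingers move at their own pace and stop on an object; the grip force is fixed at half the most. Time passes only in rows, so rows that repeat a pose let the fingers close. It gives the time, the measured TCP pose, the force, the opening and the grip force at its end, in the units of the state.
- bot.get_state(): the state, without advancing time (a new reading comes with each control period).
- bot.read_camera(name): name is "scene" or "top" or "wrist"; returns a dict with "frame" (384x512x3 uint8, blue, green, red), "intrinsics" (3x3 intrinsics, pixels), "dist_coeffs" ([k1, k2, p1, p2, k3] as OpenCV has them; the pictures are not rectified), "view" (4x4, takes a point from world to camera coordinates); the wrist camera has in their place "mount" (4x4, takes a point from camera to tool coordinates, whose origin is the TCP and whose axes are the flange's). Camera axes: x right, y up, looking along -z (the intrinsics and any distortion apply to the point x, -y, -z); pixel columns grow to the right and rows downward; lengths in m; the calibration is good to about 2 mm. A picture is of the moment at which its call begins: read the wrist's pose just before it. There is no depth.
- bot.finish_job(): hands the job in; it is judged then, once.
Trained networks look in the newest picture that a camera, given by its name, has taken for a name from the list of things; names that differ only in an ending like _2 or _b are one class to them, and where a whole thing is asked for, a point or a joint stands for the part that bears it (a point fixed in the world has none). Each returns a list of dicts, best first, with "conf" (0 to 1); they miss things now and then, are a little off and sometimes report something else, mostly with a low value. They report only what shows in the picture. A call takes as long as a camera call. They do not tell look-alikes from the thing itself.
- bot.search_frame(camera, name): "rect" ([left, top, right, bottom] in pixels, round what is visible of it).
- bot.tip_of(camera, name): "position" ([column, row] in pixels: a listed point, or the origin of a listed thing).
The state is a dict: "clock": time; "qpos": joint angles; "joint_vel": joint speeds; "tau": joint torques, N m; "tcp_pos": TCP position; "orientation": TCP orientation; "contact_force": force on the tool from outside, world axes, zero at the start; "torque": the same for the moment, N m; "gripper_width": finger opening in m; "finger_force": force on a finger pad.
Only numpy, scipy, OpenCV 4.12 (cv2) and the standard library are available. Lean on these libraries where they do the work, as an engineer would, in place of code of your own. Each camera call takes 0.05 s, during which the arm holds its last target. There are 200 camera calls.

## Working session

There is one attempt and no reset: what is moved stays moved. The work goes in short steps, Python scripts to look and compute and a shell command to move; the robot and the scene stay as the last step left them, time stands still between calls to the robot, and variables do not carry over. Pictures are saved under pics/ and viewed, at most 11 in all, crops included, and the job is handed in when it is done.

```bash
ls; mkdir -p pics; cat > h.py <<'E'
import numpy as np, cv2
from cell import bot
from scipy.spatial.transform import Rotation as R
def save(n,f): cv2.imwrite('pics/'+n+'.png',f)
def cam(name):
    st=bot.get_state(); d=bot.read_camera(name)
    if 'view' in d: V=np.array(d['view'])
    else:
        T=np.eye(4);T[:3,:3]=R.from_quat(st['orientation']).as_matrix();T[:3,3]=st['tcp_pos']
        V=np.linalg.inv(T@np.array(d['mount']))
    return dict(f=d['frame'],K=np.array(d['intrinsics']),D=np.array(d['dist_coeffs']),V=V)
def ray(c,p):
    u=cv2.undistortPoints(np.array([[p]],float),c['K'],c['D'])[0,0]
    C=np.linalg.inv(c['V']); d=C[:3,:3]@np.array([u[0],-u[1],-1]); return C[:3,3],d/np.linalg.norm(d)
def proj(c,P):
    P=np.atleast_2d(P); q=(c['V'][:3,:3]@P.T).T+c['V'][:3,3]
    q=q*[1,-1,-1]; return cv2.projectPoints(q,np.zeros(3),np.zeros(3),c['K'],c['D'])[0][:,0]
def onz(c,p,z):
    o,d=ray(c,p); return o+d*(z-o[2])/d[2]
def tri(obs):
    A=np.zeros((3,3));b=np.zeros(3);L=[]
    for c,p in obs:
        o,d=ray(c,p);M=np.eye(3)-np.outer(d,d);A+=M;b+=M@o;L.append((o,d))
    x=np.linalg.solve(A,b); return x,[np.linalg.norm((np.eye(3)-np.outer(d,d))@(x-o)) for o,d in L]
E
python3 - <<'E'
from h import *
np.set_printoptions(precision=3,suppress=True)
print(bot.grasp_offset)
cs={n:cam(n) for n in ('scene','top','wrist')}
for n in cs:
    save(n+'0',cs[n]['f']); print(n,np.linalg.inv(cs[n]['V'])[:3,3])
    for t in ('rack','caddy','tomato','green_tomato','pepper_mill','deli_tub'):
        print(t,[(np.round(r['rect']).tolist(),round(r['conf'],2)) for r in bot.search_frame(n,t)])
    for t in ('bar','hook','tab','tomato','caddy','rack'):
        print('tip',t,[(np.round(r['position'],1).tolist(),round(r['conf'],2)) for r in bot.tip_of(n,t)])
save('both',np.vstack([cs['scene']['f'],cs['top']['f']])[:, :])
E
```

```text
pics
0.0188
scene [ 1.215 -0.209  1.117]
rack [([212.0, 201.0, 316.0, 266.0], 0.82)]
caddy [([286.0, 155.0, 331.0, 191.0], 0.57)]
tomato [([147.0, 202.0, 166.0, 223.0], 0.67), ([155.0, 234.0, 179.0, 254.0], 0.65), ([139.0, 179.0, 155.0, 201.0], 0.59), ([182.0, 197.0, 199.0, 212.0], 0.54), ([110.0, 209.0, 133.0, 223.0], 0.51)]
green_tomato [([232.0, 172.0, 246.0, 187.0], 0.52)]
pepper_mill [([128.0, 256.0, 149.0, 295.0], 0.85)]
deli_tub [([363.0, 192.0, 396.0, 230.0], 0.84)]
tip bar [([261.0, 218.3], 0.69)]
tip hook [([311.7, 174.9], 0.81), ([238.6, 183.3], 0.66)]
tip tab [([314.6, 167.5], 0.67)]
tip tomato [([164.8, 247.6], 0.82), ([145.4, 193.5], 0.71), ([157.4, 215.6], 0.67), ([124.7, 221.2], 0.5)]
tip caddy [([307.9, 176.6], 0.85), ([146.6, 281.2], 0.2)]
tip rack [([263.2, 243.0], 0.68)]
top [0.349 0.013 1.466]
rack [([208.0, 146.0, 304.0, 172.0], 0.71)]
caddy [([159.0, 191.0, 211.0, 240.0], 0.97)]
tomato [([302.0, 208.0, 318.0, 225.0], 0.82), ([369.0, 213.0, 387.0, 234.0], 0.73), ([336.0, 206.0, 355.0, 224.0], 0.67), ([337.0, 176.0, 351.0, 197.0], 0.62), ([342.0, 241.0, 362.0, 256.0], 0.49)]
green_tomato [([256.0, 220.0, 269.0, 237.0], 0.77), ([159.0, 193.0, 211.0, 242.0], 0.28)]
pepper_mill [([360.0, 133.0, 387.0, 156.0], 0.82)]
deli_tub [([131.0, 129.0, 161.0, 159.0], 0.75)]
tip bar [([255.0, 152.9], 0.85)]
tip hook [([191.5, 199.8], 0.81)]
tip tab [([189.2, 195.9], 0.74)]
tip tomato [([344.3, 215.6], 0.71), ([309.7, 217.8], 0.65), ([348.9, 247.4], 0.64), ([373.3, 222.7], 0.52), ([341.1, 183.1], 0.49)]
tip caddy [([184.8, 220.1], 0.59)]
tip rack [([253.7, 157.4], 0.62)]
wrist [0.11  0.545 0.383]
rack [([129.0, 328.0, 201.0, 370.0], 0.56)]
caddy [([124.0, 328.0, 205.0, 372.0], 0.87)]
tomato []
green_tomato []
pepper_mill []
deli_tub [([123.0, 326.0, 201.0, 370.0], 0.49)]
tip bar []
tip hook []
tip tab []
tip tomato []
tip caddy [([158.7, 353.1], 0.81)]
tip rack []
```

```bash
python3 - <<'E'
import cv2,numpy as np
s=cv2.imread('pics/scene0.png')[145:305,95:405];t=cv2.imread('pics/top0.png')[120:265,120:400]
a=cv2.resize(s,(620,320),interpolation=2);b=cv2.resize(t,(541,280),interpolation=2)
c=np.zeros((600,620,3),np.uint8);c[:320]=a;c[320:,:541]=b
cv2.imwrite('pics/crop1.png',c)
E
```

```text
(no output)
```

View pics/crop1.png

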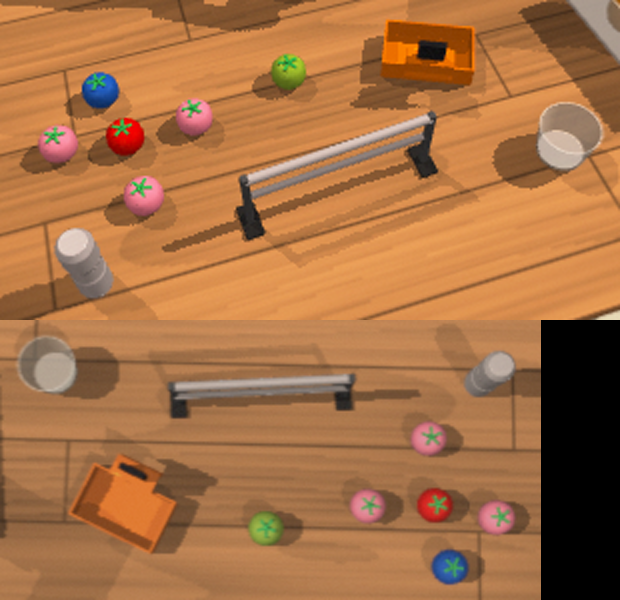

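View pics/wrist0.png

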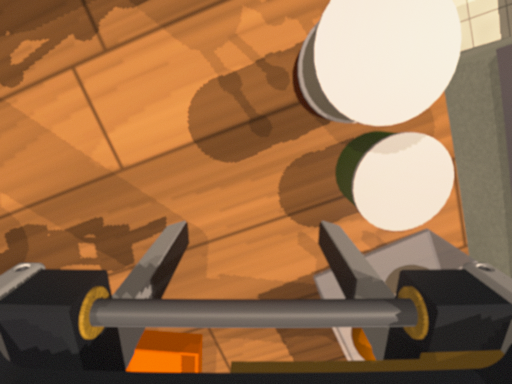

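Candidates for the red tomato: red at scene (157,213) / top (345,216). Pinks at scene (124,216), (192,204), (167,243). Blue at (145,190). Green at (239,180). The one red tomato, in the middle of the pinks, is the right one. The caddy is at top (185,217), and the rack's bar ends are at top (209,154) and (302,150).

```bash
python3 - <<'E'
from h import *
np.set_printoptions(precision=4,suppress=True)
s=cam('scene');t=cam('top')
def p(n,a,b): x,e=tri([(s,a),(t,b)]); print(n,x,np.array(e)); return x
L=p('barL',(311,203.5),(209,153.6));Rr=p('barR',(217.5,235),(302.2,149.5));d=Rr-L
print('len',np.linalg.norm(d),'yaw',np.arctan2(d[0],-d[1]))
p('bar',(261,218.3),(255,152.9));p('rack',(263.2,243),(253.7,157.4))
p('tab',(314.6,167.5),(189.2,195.9));p('hook',(311.7,174.9),(191.5,199.8));p('caddy',(307.9,176.6),(184.8,220.1))
p('tom',(157.4,215.6),(344.3,215.6))
def blob(c,lo,hi):
    h=cv2.cvtColor(c['f'],cv2.COLOR_BGR2HSV);m=cv2.inRange(h,lo,hi)
    n,l,st,ce=cv2.connectedComponentsWithStats(m);
    for i in range(1,n):
        if st[i,4]>60: print(st[i],ce[i])
for c in (s,t):
    print('red');blob(c,(0,215,90),(4,255,255));print('orange');blob(c,(6,225,120),(14,255,255))
for n,q in dict(tub=(146,144),mill=(373,145),green=(262,228),pinkL=(310,216),pinkR=(378,223),pinkT=(344,186),blue=(352,248)).items(): print(n,onz(t,q,0.03))
E
```

```text
barL [0.6413 0.1509 0.1328] [0.0028 0.0028]
barR [ 0.6613 -0.1475  0.1342] [0.0036 0.0036]
len 0.2990724697642087 yaw 0.06691440003878016
bar [ 0.6456 -0.0032  0.1307] [0.0037 0.0037]
rack [ 0.6592  0.0008 -0.0021] [0.0027 0.0027]
tab [0.506  0.2154 0.1217] [0.008 0.008]
hook [0.4987 0.2143 0.0738] [0.0081 0.0081]
caddy [ 0.435   0.244  -0.0255] [0.003 0.003]
tom [ 0.4606 -0.3109  0.0114] [0.0018 0.0018]
red
[148 204  19  19 215] [157.7116 213.9302]
orange
[ 286  155   46   33 1026] [309.1881 170.8938]
red
orange
tub [0.6915 0.3782 0.03  ]
mill [ 0.7064 -0.409   0.03  ]
green [ 0.4102 -0.0299  0.03  ]
pinkL [ 0.4547 -0.1922  0.03  ]
pinkR [ 0.4365 -0.4224  0.03  ]
pinkT [ 0.5604 -0.3081  0.03  ]
blue [ 0.3503 -0.3338  0.03  ]
```

```bash
cat >> h.py <<'E'
def pose(pos,yaw,flip=0):
    # tool pointing down with tool y axis at world angle yaw
    y=np.array([np.cos(yaw),np.sin(yaw),0]);z=np.array([0,0,-1.]);x=np.cross(y,z)
    T=np.eye(4);T[:3,:3]=np.c_[x,y,z];T[:3,3]=pos;return T
def cur():
    s=bot.get_state();T=np.eye(4);T[:3,:3]=R.from_quat(s['orientation']).as_matrix();T[:3,3]=s['tcp_pos'];return T
def rel(T,C=None):
    C=cur() if C is None else C
    M=np.linalg.inv(C)@T; rv=R.from_matrix(M[:3,:3]).as_rotvec()
    print('row',np.round(M[:3,3]*10,3),np.round(rv/np.pi,4),'steps',np.degrees(np.linalg.norm(rv))/10.7,np.linalg.norm(M[:3,3])/.0625)
E
python3 - <<'E'
from h import *
np.set_printoptions(precision=4,suppress=True)
C=cur();print(C);s=bot.get_state();print(s['clock'],s['gripper_width'],s['contact_force'])
d=bot.read_camera('wrist');m=np.array(d['mount']);print(m);K=np.array(d['intrinsics']);D=np.array(d['dist_coeffs'])
for yaw in(-.51,-.51+np.pi):
  for z in (.2,.26,.32):
    T=pose([.506,.2155,z],yaw);c=dict(K=K,D=D,V=np.linalg.inv(T@m))
    print(yaw,z,'tab',proj(c,[[.506,.2155,.121],[.45,.24,.04]]).round());rel(T,C)
E
```

```text
[[-0.9398  0.3418  0.      0.188 ]
 [ 0.3418  0.9398  0.0001  0.5169]
 [ 0.      0.0001 -1.      0.2055]
 [ 0.      0.      0.      1.    ]]
2.05 0.09423137849259462 [-0.2234  0.18    0.561 ]
[[-0.0001  0.9604  0.2787  0.0824]
 [ 1.     -0.0001  0.0008 -0.0001]
 [ 0.0008  0.2787 -0.9604 -0.179 ]
 [ 0.      0.      0.      1.    ]]
-0.51 0.2 tab [[253. 201.]
 [206. 186.]]
row [-4.019 -1.746  0.055] [ 0.     -0.      0.5513] steps 9.274490118901321 7.011262845907447
-0.51 0.26 tab [[253. 186.]
 [213. 176.]]
row [-4.019 -1.746 -0.545] [ 0.     -0.      0.5513] steps 9.274490118901321 7.064725953088549
-0.51 0.32 tab [[253. 175.]
 [218. 168.]]
row [-4.019 -1.745 -1.145] [ 0.     -0.      0.5513] steps 9.274490118901321 7.2461092242722644
2.6315926535897933 0.2 tab [[253. 201.]
 [301. 177.]]
row [-4.019 -1.746  0.055] [ 0.      0.     -0.4487] steps 7.547939798946716 7.011262845907447
2.6315926535897933 0.26 tab [[253. 186.]
 [294. 168.]]
row [-4.019 -1.746 -0.545] [ 0.      0.     -0.4487] steps 7.547939798946716 7.064725953088549
2.6315926535897933 0.32 tab [[253. 175.]
 [289. 162.]]
row [-4.019 -1.745 -1.145] [ 0.      0.     -0.4487] steps 7.547939798946716 7.2461092242722644
```

```bash
python3 -m crank '-0.4 -0.2 -0.2 0 0 0.1 1;-0.8 -0.35 -0.5 0 0 0.16 1;-1 -0.43 -0.55 0 0 0.22 1;-1 -0.43 -0.55 0 0 0.28 1;-1 -0.43 -0.55 0 0 0.34 1;-1 -0.43 -0.55 0 0 0.4 1;-1 -0.43 -0.55 0 0 0.46 1;-1 -0.43 -0.55 0 0 0.51 1;-1 -0.43 -0.55 0 0 0.55 1;-1 -0.43 -0.55 0 0 0.55 1'
python3 -c "
from h import *
rel(pose([.506,.2155,.26],-.51))"
```

```text
clock: 3.35
tcp_pos: [0.2673, 0.4423, 0.2606]
orientation: [0.862, 0.507, 0.0, -0.0]
contact_force: [0.3, -1.2, 0.2]
gripper_width: 0.0938
finger_force: 0.0
row [-0.82   3.189  0.005] [ 0.     -0.      0.0006] steps 0.010568101925278895 5.2684698151405644
```

```bash
python3 -m crank '-0.15 0.5 0 0 0 0 1;-0.25 1 0 0 0 0 1;-0.25 1 0 0 0 0 1' && python3 -m crank '-0.15 0.5 0 0 0 0 1;-0.27 1 0 0 0 0 1;-0.27 1 0 0 0 0 1' && python3 -m crank '-0.15 0.5 0 0 0 0 1;-0.3 1 0 0 0 0 1;-0.3 1 0 0 0 0 1;-0.3 1 0 0 0 0 1'
python3 - <<'E'
from h import *
np.set_printoptions(precision=4,suppress=True)
rel(pose([.506,.2155,.26],-.51))
w=cam('wrist');save('w1',w['f'])
for t in('tab','hook','caddy'): print(t,[(np.round(r['position'],1).tolist(),round(r['conf'],2)) for r in bot.tip_of('wrist',t)])
np.savez('w1.npz',K=w['K'],D=w['D'],V=w['V'])
E
```

```text
clock: 3.72
tcp_pos: [0.3446, 0.3701, 0.2604]
orientation: [0.863, 0.505, 0.0, 0.0]
contact_force: [-0.7, 1.7, -0.7]
gripper_width: 0.0943
finger_force: 0.0
clock: 4.1
tcp_pos: [0.4183, 0.2986, 0.2601]
orientation: [0.863, 0.506, -0.0, 0.0]
contact_force: [0.3, -0.1, 0.6]
gripper_width: 0.0941
finger_force: 0.0
clock: 4.6
tcp_pos: [0.489, 0.2266, 0.2605]
orientation: [0.861, 0.508, -0.0, -0.001]
contact_force: [-0.3, 0.6, 0.5]
gripper_width: 0.0941
finger_force: 0.0
row [-0.015  0.202  0.005] [-0.0004 -0.0002  0.0018] steps 0.03062196484631223 0.3244620217785414
tab [([259.9, 191.2], 0.73)]
hook [([263.0, 181.8], 0.66)]
caddy [([223.9, 171.6], 0.91)]
```

View pics/w1.png

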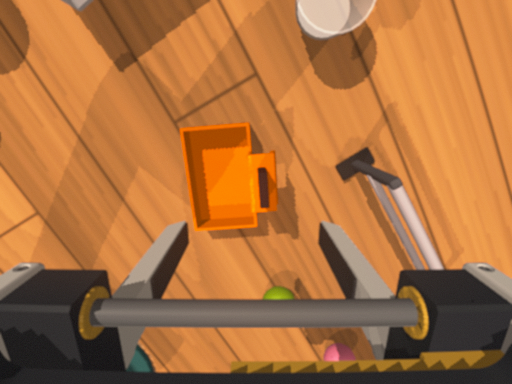

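The wrist view shows the caddy with its black tab at about (264,189). The tray rim corners are near (181,129), (249,124) and (195,230). I'll fit the yaw from these.

```bash
python3 - <<'E'
from h import *
from scipy.optimize import least_squares
np.set_printoptions(precision=4,suppress=True)
z=np.load('w1.npz');c={k:z[k] for k in z};f=cv2.imread('pics/w1.png')
m=(f.max(2)<70).astype(np.uint8);m[:,:245]=0;m[:,285:]=0;m[:150]=0;m[225:]=0
n,l,st,ce=cv2.connectedComponentsWithStats(m);i=1+np.argmax(st[1:,4]);print(st[i],ce[i])
r=cv2.minAreaRect(np.argwhere(l==i)[:,::-1].astype(np.float32));print(r)
t=cam('top');s=cam('scene')
B=lambda h:[p.mean() for p in 0]
# orange silhouette fit: compare mask in wrist with projected hull of box + plate
h=cv2.cvtColor(f,cv2.COLOR_BGR2HSV);om=cv2.inRange(h,(5,215,60),(15,255,255));om[:100]=0;om[245:]=0;om[:,:165]=0;om[:,300:]=0
n,l2,s2,_=cv2.connectedComponentsWithStats(om);j=1+np.argmax(s2[1:,4]);print(s2[j])
tray=((l2==j)).astype(np.uint8)
pts=np.argwhere(tray)[:,::-1].astype(np.float32)
# front and side edges: extreme contour
cnt=max(cv2.findContours(tray,0,cv2.CHAIN_APPROX_NONE)[0],key=len)
print('poly',cv2.approxPolyDP(cnt,4,True)[:,0].tolist())
wt=ce[i]
for zz in(.115,.121): print('tab@',zz,onz(c,wt,zz))
print(tri([(c,(259.9,191.2)),(s,(314.6,167.5)),(t,(189.2,195.9))]))
E
```

```text
Traceback (most recent call last):
ValueError: attempt to get argmax of an empty sequence
```

```bash
python3 - <<'E'
from h import *
from scipy.optimize import least_squares
np.set_printoptions(precision=4,suppress=True)
z=np.load('w1.npz');c={k:z[k] for k in z};f=cv2.imread('pics/w1.png')
h=cv2.cvtColor(f,cv2.COLOR_BGR2HSV)
print(f[189,240:290:3].tolist())
g=f[:,:,2].astype(int);m=(g<100).astype(np.uint8);m[:,:252]=0;m[:,282:]=0;m[:150]=0;m[222:]=0
n,l,st,ce=cv2.connectedComponentsWithStats(m)
for i in range(1,n): 
  if st[i,4]>40: print(st[i],ce[i],cv2.minAreaRect(np.argwhere(l==i)[:,::-1].astype(np.float32)), onz(c,ce[i],.121))
om=cv2.inRange(h,(5,225,60),(15,255,255));om[:100]=0;om[245:]=0;om[:,:165]=0;om[:,300:]=0
om=cv2.morphologyEx(om,cv2.MORPH_OPEN,np.ones((3,3)))
cnt=max(cv2.findContours(om,0,cv2.CHAIN_APPROX_NONE)[0],key=len)
for p in cv2.approxPolyDP(cnt,3,True)[:,0].tolist(): print(p,onz(c,p,.042)[:2],onz(c,p,.084)[:2])
E
```

```text
[[0, 132, 253], [0, 132, 253], [0, 133, 253], [0, 137, 253], [0, 153, 253], [0, 131, 253], [0, 107, 244], [33, 44, 84], [35, 48, 88], [29, 47, 98], [0, 75, 172], [0, 81, 184], [0, 77, 172], [47, 92, 153], [45, 89, 150], [44, 88, 145], [47, 91, 147]]
[259 168   9  39 279] [263.2366 187.0287] ((263.2893371582031, 187.05075073242188), (38.33091354370117, 7.409693241119385), 85.91438293457031) [0.4972 0.2183 0.121 ]
[248, 123] [0.5154 0.2921] [0.5167 0.2927]
[180, 128] [0.4266 0.3334] [0.4373 0.3297]
[196, 228] [0.3639 0.1908] [0.3812 0.2021]
[257, 225] [0.4515 0.1485] [0.4595 0.1643]
[250, 203] [0.4596 0.1859] [0.4668 0.1978]
[211, 206] [0.4042 0.2109] [0.4172 0.2201]
[208, 198] [0.4069 0.2242] [0.4197 0.232 ]
[234, 150] [0.4787 0.2685] [0.4839 0.2716]
[247, 146] [0.4982 0.2644] [0.5014 0.2679]
[247, 154] [0.4925 0.2542] [0.4963 0.2588]
[251, 154] [0.4977 0.2514] [0.5009 0.2563]
```

```bash
python3 -c "
from h import *
rel(pose([.497,.216,.165],-.42))"
```

```text
row [-0.055  0.121  0.958] [ 0.     -0.0002 -0.0266] steps 0.44705594458618564 1.5477050689295968
```

```bash
python3 -m crank '-0.05 0.12 0.5 0 0 -0.027 1;-0.055 0.12 0.95 0 0 -0.027 1;-0.055 0.12 0.95 0 0 -0.027 1;-0.055 0.12 0.95 0 0 -0.027 1'
python3 - <<'E'
from h import *
np.set_printoptions(precision=4,suppress=True)
z=np.load('w1.npz');c1={k:z[k] for k in z}
print(cur()[:3,3]);w=cam('wrist');save('w2',w['f']);f=w['f']
g=f[:,:,2].astype(int);m=(g<110).astype(np.uint8);m[:,:225]=0;m[:,300:]=0;m[:150]=0;m[255:]=0
n,l,st,ce=cv2.connectedComponentsWithStats(m)
for i in range(1,n): 
  if st[i,4]>60:
    r=cv2.minAreaRect(np.argwhere(l==i)[:,::-1].astype(np.float32));print(st[i],ce[i],r,onz(w,ce[i],.121))
    print([ (p.round(),onz(w,p,.121).round(4)) for p in cv2.boxPoints(r)])
print(tri([(c1,(263.2,187)),(w,ce[1+np.argmax(st[1:,4])])]))
for t in('tab','hook'): print(t,[(np.round(r['position'],1).tolist(),round(r['conf'],2)) for r in bot.tip_of('wrist',t)])
E
```

```text
clock: 5.3
tcp_pos: [0.4984, 0.2155, 0.1676]
orientation: [0.839, 0.544, 0.002, 0.0]
contact_force: [-0.4, -0.2, 0.0]
gripper_width: 0.0939
finger_force: 0.0
[0.4984 0.2155 0.1676]
[246 180  12  55 610] [251.5902 206.4705] ((251.5, 207.0), (54.0, 11.0), 90.0) [0.4979 0.2198 0.121 ]
[(array([246., 180.], dtype=float32), array([0.5034, 0.2436, 0.121 ])), (array([257., 180.], dtype=float32), array([0.512 , 0.2397, 0.121 ])), (array([257., 234.], dtype=float32), array([0.4916, 0.1937, 0.121 ])), (array([246., 234.], dtype=float32), array([0.4825, 0.1978, 0.121 ]))]
(array([0.4951, 0.2132, 0.1003]), [np.float64(0.00014611005164131286), np.float64(0.00014611005164116324)])
tab [([249.2, 214.4], 0.68)]
hook [([253.6, 199.1], 0.84)]
```

View pics/w2.png

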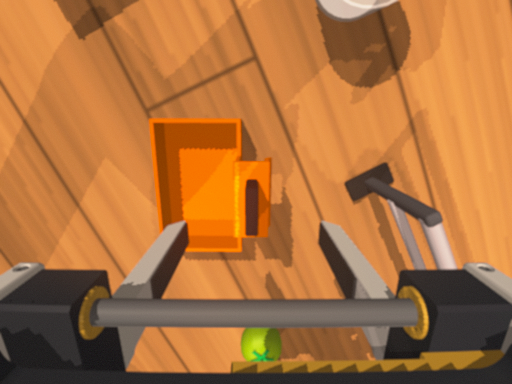

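The wrist view shows the tab upright at (251,207) between the fingers, aligned with the gripper. I'll go down and grip.

```bash
python3 -m crank '0 -0.02 0.4 0 0 0 1;0 -0.02 0.77 0 0 0 1;0 -0.02 0.77 0 0 0 1;0 -0.02 0.77 0 0 0 0.5;0 -0.02 0.77 0 0 0 0;0 -0.02 0.77 0 0 0 0;0 -0.02 0.77 0 0 0 0;0 -0.02 0.77 0 0 0 0;0 -0.02 0.77 0 0 0 0;0 -0.02 0.77 0 0 0 0'
python3 -c "
from h import *
s=bot.get_state();print(s['tcp_pos'],s['contact_force'],s['torque'])
rel(pose([.64,.006,.2],.067))"
```

```text
clock: 6.7
tcp_pos: [0.4959, 0.2154, 0.0884]
orientation: [0.839, 0.544, -0.0, -0.0]
contact_force: [0.1, 0.1, -0.5]
gripper_width: 0.0275
finger_force: 0.0
[0.4958909  0.21540093 0.08840185] [ 0.06554732  0.09286594 -0.47418973] [-0.09408809  0.09617875 -0.02183348]
row [-1.322  2.171 -1.116] [-1.000e-04 -0.000e+00 -1.554e-01] steps 2.6134659661327455 4.441846952116238
```

```bash
python3 -m crank '0 0 0 0 0 0 0;0 0 0 0 0 0 0;0 0 0 0 0 0 0;0 0 0 0 0 0 0;0 0 -0.1 0 0 0 0;0 0 -0.25 0 0 0 0;0 0 -0.5 0 0 0 0;0 0 -0.8 0 0 0 0;0 0 -1 0 0 0 0;0 0 -1 0 0 0 0'
python3 -c "
from h import *
s=bot.get_state();print(s['tcp_pos'],s['contact_force'],s['torque'],s['finger_force'])
rel(pose([.635,.006,.215],.067))"
```

```text
clock: 7.95
tcp_pos: [0.4973, 0.2158, 0.1916]
orientation: [0.839, 0.544, 0.003, 0.001]
contact_force: [0.3, 0.1, -2.9]
gripper_width: 0.0116
finger_force: 30.0
[0.49725187 0.21583404 0.19164124] [ 0.26401921  0.14877216 -2.91366837] [-0.11067673 -0.05925598 -0.01118415] 29.996960163116455
row [-1.351  2.116 -0.23 ] [ 0.0016 -0.0009 -0.1553] steps 2.613345592493545 4.033476037019083
```

```bash
python3 -m crank '-0.15 0.25 -0.1 0 0 -0.03 0;-0.35 0.55 -0.2 0 0 -0.07 0;-0.55 0.85 -0.23 0 0 -0.11 0;-0.65 1 -0.23 0 0 -0.14 0;-0.65 1 -0.23 0 0 -0.155 0'
python3 -c "
from h import *
rel(pose([.62,.004,.215],.067))"
```

```text
clock: 8.57
tcp_pos: [0.5608, 0.1137, 0.2099]
orientation: [0.684, 0.73, -0.001, -0.001]
contact_force: [0.3, 0.6, -2.9]
gripper_width: 0.0117
finger_force: 30.0
row [-1.133  0.519 -0.052] [-0.0008  0.0001 -0.0005] steps 0.01588605275644757 1.9963554686696223
```

```bash
python3 -m crank '-0.3 0.15 -0.05 0 0 0 0;-0.65 0.35 -0.05 0 0 0 0;-1 0.52 -0.05 0 0 0 0;-1 0.52 -0.05 0 0 0 0;-1 0.52 -0.05 0 0 0 0'
python3 - <<'E'
from h import *
np.set_printoptions(precision=4,suppress=True)
C=cur();print(C);s=bot.get_state();print(s['contact_force'],s['torque'])
ims=[]
for n in('wrist','scene','top'):
    c=cam(n);save(n+'3',c['f']);ims.append(c)
    for t in('tab','hook','bar'):print(n,t,[(np.round(r['position'],1).tolist(),round(r['conf'],2)) for r in bot.tip_of(n,t)])
    print('expected tab',proj(c,C[:3,3]+[0,0,.0326]),'hook',proj(c,C[:3,3]-[0,0,.0084]))
v=np.zeros((600,800,3),np.uint8);v[:384,:512]=ims[0]['f'];
a=cv2.resize(ims[1]['f'][160:270,200:330],(280,237));v[:237,516:796]=a
b=cv2.resize(ims[2]['f'][110:200,190:320],(600,415));v[385:,:]=0;v[385:600,:500]=cv2.resize(ims[2]['f'][125:190,190:340],(500,215));save('v3',v)
E
```

```text
clock: 9.2
tcp_pos: [0.6185, 0.0193, 0.2154]
orientation: [0.683, 0.73, -0.0, -0.001]
contact_force: [-0.5, -0.4, -2.6]
gripper_width: 0.0118
finger_force: 30.0
[[-0.0658  0.9978 -0.0022  0.6185]
 [ 0.9978  0.0658  0.0011  0.0193]
 [ 0.0012 -0.0021 -1.      0.2154]
 [ 0.      0.      0.      1.    ]]
[-0.515  -0.3943 -2.6177] [-0.048  -0.08   -0.0251]
wrist tab [([250.4, 255.8], 0.93)]
wrist hook [([254.3, 228.2], 0.92)]
wrist bar [([277.6, 216.4], 0.89)]
expected tab [[254.5898 255.5739]] hook [[254.4717 228.3372]]
scene tab [([268.5, 186.4], 0.64), ([262.3, 220.6], 0.44)]
scene hook [([266.7, 195.4], 0.83)]
scene bar [([265.2, 218.7], 0.81)]
expected tab [[267.5749 185.9494]] hook [[267.1746 194.4452]]
top tab [([248.4, 153.9], 0.97), ([368.4, 147.7], 0.47), ([340.3, 216.2], 0.32)]
top hook [([251.1, 157.8], 0.97)]
top bar []
expected tab [[248.9655 153.3972]] hook [[248.9615 156.3329]]
```

View pics/v3.png

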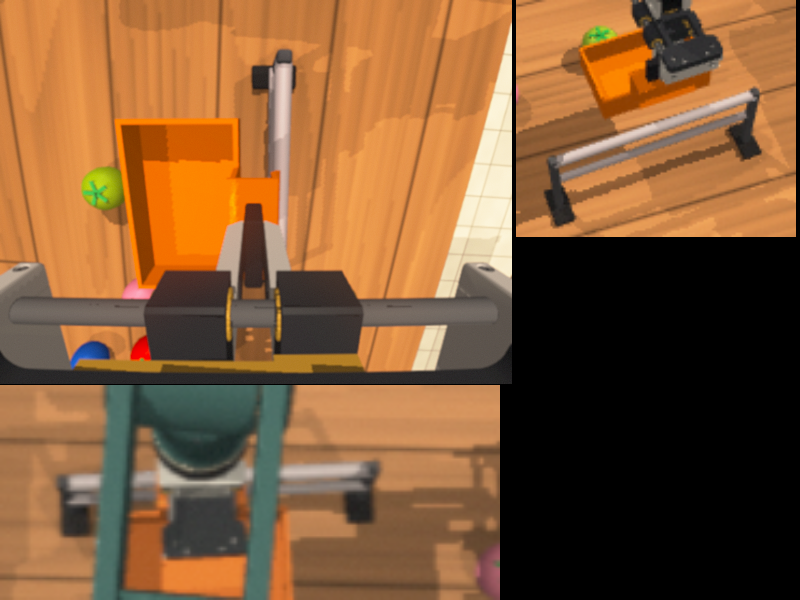

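The caddy hangs squarely in the grip, with the bar to its right at columns 274–292. Next I'll measure the bar's centre line in the wrist image.

```bash
python3 - <<'E'
from h import *
np.set_printoptions(precision=4,suppress=True)
C=cur();w=cam('wrist');f=w['f']
P=[]
hs=cv2.cvtColor(f,cv2.COLOR_BGR2HSV)
for r in range(90,165,10):
    row=hs[r,262:305,1]; k=np.where(row<60)[0]+262; 
    if len(k)<4: print(r,row.tolist());continue
    a,b=k.min(),k.max(); X=onz(w,((a+b)/2,r),.130); A=onz(w,(a,r),.13);B=onz(w,(b,r),.13); print(r,a,b,X,np.linalg.norm(A-B)); P.append(X)
P=np.array(P);q=np.polyfit(P[:,1],P[:,0],1);print('yaw',-np.arctan(q[0]),'x at y=.019',np.polyval(q,.019), 'x at .002',np.polyval(q,.002))
print(C[:3,3])
E
```

```text
90 269 289 [0.635  0.1242 0.13  ] 0.01847929802808177
100 269 289 [0.6358 0.1155 0.13  ] 0.01864575890784343
110 269 288 [0.6362 0.1065 0.13  ] 0.017875424412003325
120 269 288 [0.637  0.0974 0.13  ] 0.01804251771798813
130 269 288 [0.6378 0.0882 0.13  ] 0.018214326511590127
140 269 287 [0.6382 0.0787 0.13  ] 0.017422498073631318
150 269 287 [0.6391 0.0691 0.13  ] 0.017594678834364677
160 270 287 [0.6405 0.0593 0.13  ] 0.01678494353495589
yaw 0.07868944643804246 x at y=.019 0.6432515064496678 x at .002 0.6445919949631623
[0.6191 0.019  0.2165]
```

```bash
python3 - <<'E'
from h import *
np.set_printoptions(precision=3,suppress=True,linewidth=200)
z=np.load('w1.npz');c1={k:z[k] for k in z};c1['f']=cv2.imread('pics/w1.png')
s=cam('scene');s['f']=cv2.imread('pics/scene0.png');t=cam('top');t['f']=cv2.imread('pics/top0.png');w=cam('wrist')
yaw=.067;x0=.648
ax=np.array([np.cos(yaw),np.sin(yaw),0]);ay=np.array([-np.sin(yaw),np.cos(yaw),0])
ds=np.arange(-26,27,2)
print(ds)
for n,c,ys in(('w3',w,np.arange(.06,.13,.005)),('w1',c1,np.arange(.06,.13,.005)),('scene',s,np.arange(-.12,.125,.01)),('top',t,np.arange(-.12,.125,.01)),('scL',s,np.arange(.06,.13,.01)),('topL',t,np.arange(.06,.13,.01))):
    G=[]
    for d in ds:
        P=np.array([x0,.002,.13])+ax*d/1e3+np.outer(ys,ay); q=proj(c,P).astype(np.float32)
        v=cv2.remap(c['f'],q[None,:,0],q[None,:,1],1)[0]; v=v[(q[:,0]>0)&(q[:,1]<383)]
        G.append(v.mean(0)[0])   # blue channel: steel high, wood low
    print(n,np.round(G).astype(int))
E
```

```text
[-26 -24 -22 -20 -18 -16 -14 -12 -10  -8  -6  -4  -2   0   2   4   6   8  10  12  14  16  18  20  22  24  26]
w3 [ 52  52  54  54  47  54  95 101 114 147 167 183 191 185 171 150  93  58  60  60  60  59  61  62  62  64  65]
w1 [ 84 109 124 128 126 107  78  74 100 138 162 179 189 193 190 170 119  72  67  61  59  65  72  76  75  71  66]
scene [ 75  75  75  76  75  72  71  70  75 105 155 183 187 184 174 159 140 117  91  76  73  72  74  87 110 121 121]
top [ 54  57  65  84 100 110 113 107  97  92 104 127 146 160 165 160 148 125  96  79  72  70  70  70  69  71  72]
scL [ 74  75  74  73  74  76  78  79  86 109 156 185 187 184 172 156 138 114  88  76  74  72  71  85 105 111 111]
topL [ 51  55  66  88 104 111 112 104  93  90 109 131 149 162 164 158 145 120  89  74  68  68  69  70  73  78  81]
```

```bash
python3 -c "
from h import *
rel(pose([.646,.005,.213],.067));rel(pose([.646,.005,.160],.067))"
```

```text
row [-0.155  0.259  0.035] [ 0.     -0.     -0.0004] steps 0.006463702992276284 0.48623707821083195
row [-0.155  0.259  0.565] [ 0.     -0.     -0.0004] steps 0.006463702992276284 1.0245842739688082
```

```bash
python3 -m crank '-0.1 0.12 0 0 0 0 0;-0.155 0.26 0.03 0 0 0 0;-0.155 0.26 0.03 0 0 0 0;-0.155 0.26 0.1 0 0 0 0;-0.155 0.26 0.2 0 0 0 0;-0.155 0.26 0.3 0 0 0 0;-0.155 0.26 0.4 0 0 0 0;-0.155 0.26 0.45 0 0 0 0;-0.155 0.26 0.45 0 0 0 0'
python3 - <<'E'
from h import *
np.set_printoptions(precision=4,suppress=True)
C=cur();s=bot.get_state();print(C[:3,3],s['contact_force'],s['torque'])
w=cam('wrist');sc=cam('scene')
v=np.zeros((600,800,3),np.uint8)
v[:,:400]=cv2.resize(w['f'][90:290,215:348],(400,600),interpolation=2);v[:320,400:]=cv2.resize(sc['f'][180:260,210:310],(400,320),interpolation=2);save('v4',v)
E
```

```text
clock: 11.12
tcp_pos: [0.6458, 0.0052, 0.1708]
orientation: [0.683, 0.73, -0.0, -0.0]
contact_force: [-0.2, -0.1, -2.5]
gripper_width: 0.0118
finger_force: 30.0
[0.6458 0.0052 0.1708] [-0.1914 -0.0753 -2.5315] [-0.0626 -0.0607  0.0111]
```

View pics/v4.png

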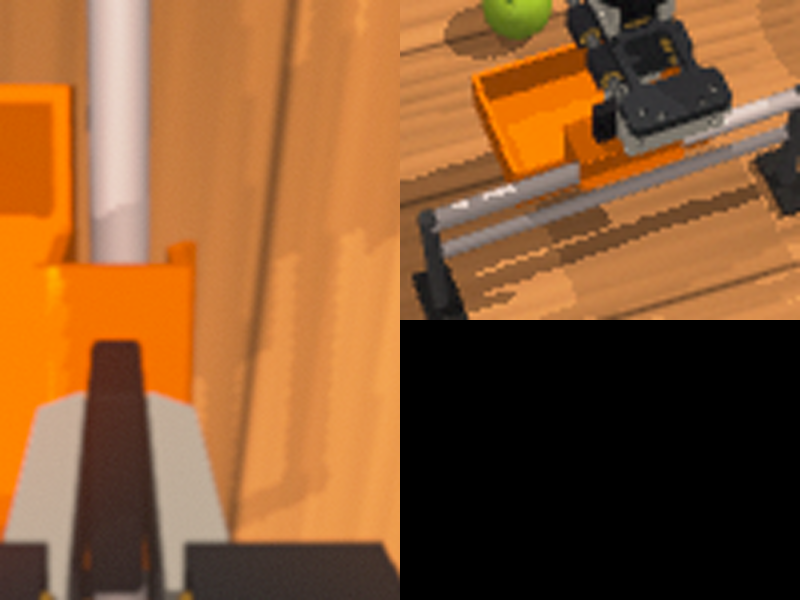

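The bar (crop column 120) sits midway between the plate and the lip (50–192), so the hook is centred. I'll lower it slowly.

```bash
python3 -m crank '0 0 0.06 0 0 0 0;0 0 0.12 0 0 0 0;0 0 0.17 0 0 0 0;0 0 0.21 0 0 0 0;0 0 0.23 0 0 0 0;0 0 0.23 0 0 0 0'; python3 -m crank '0 0 0.015 0 0 0 0;0 0 0.02 0 0 0 0;0 0 0.02 0 0 0 0'
```

```text
clock: 11.98
tcp_pos: [0.6461, 0.0051, 0.1483]
orientation: [0.683, 0.73, -0.0, -0.0]
contact_force: [-0.5, -0.5, -2.7]
gripper_width: 0.0119
finger_force: 30.0
clock: 12.35
tcp_pos: [0.6461, 0.0051, 0.1466]
orientation: [0.683, 0.73, 0.0, 0.0]
contact_force: [-0.5, 0.3, -2.8]
gripper_width: 0.0119
finger_force: 30.0
```

```bash
python3 -m crank '0 0 0.01 0 0 0 0;0 0 0.02 0 0 0 0;0 0 0.02 0 0 0 0'
```

```text
clock: 12.72
tcp_pos: [0.6462, 0.0051, 0.1464]
orientation: [0.683, 0.73, 0.001, 0.001]
contact_force: [-3.3, 0.0, 5.0]
gripper_width: 0.0116
finger_force: 30.0
```

Contact at the expected height, so the hook is seated. I'll release and rise.

```bash
python3 -m crank '0 0 0 0 0 0 0.1;0 0 0 0 0 0 0.2;0 0 0 0 0 0 0.4;0 0 0 0 0 0 0.5;0 0 0 0 0 0 0.5;0 0 -0.1 0 0 0 0.5;0 0 -0.3 0 0 0 0.5;0 0 -0.6 0 0 0 0.6;0 0 -1 0 0 0 0.8;0 0 -1 0 0 0 1'
python3 - <<'E'
from h import *
np.set_printoptions(precision=4,suppress=True)
w=cam('wrist');sc=cam('scene');t=cam('top')
v=np.zeros((600,800,3),np.uint8)
v[:384,:512]=w['f'];v[:240,512:]=cv2.resize(sc['f'][180:263,210:310],(288,240),interpolation=2)
v[384:600,:280]=cv2.resize(sc['f'][180:260,120:224],(280,216),interpolation=2);save('v5',v)
p,e=tri([(t,(344.3,215.6)),(sc,(157.4,215.6))]);print(p)
for z in (.02,.026,.03): print(onz(sc,(157.7,213.9),z))
f=cv2.imread('pics/top0.png');h=cv2.cvtColor(f,cv2.COLOR_BGR2HSV)
m=((f[:,:,2]>110)&(f[:,:,1]<70)&(f[:,:,0]<70)).astype(np.uint8)
n,l,st,ce=cv2.connectedComponentsWithStats(m)
for i in range(1,n):
  if st[i,4]>40: print(st[i],ce[i],onz(t,ce[i],.026),tri([(t,ce[i]),(sc,(157.7,213.9))]))
rel(pose([.46,-.311,.26],0.067))
E
```

```text
clock: 13.98
tcp_pos: [0.6481, 0.005, 0.2501]
orientation: [0.683, 0.73, 0.003, 0.004]
contact_force: [-1.1, 0.2, -0.2]
gripper_width: 0.0733
finger_force: 0.0
[ 0.4606 -0.3109  0.0114]
[ 0.4606 -0.3063  0.02  ]
[ 0.4648 -0.3057  0.026 ]
[ 0.4675 -0.3054  0.03  ]
[159 197  12  23  46] [164.087  207.9783] [0.4708 0.3056 0.026 ] (array([ 0.54  , -0.0235,  0.3228]), [np.float64(0.28131978548198344), np.float64(0.28131978548198344)])
[336 207  19  18 212] [344.4623 215.684 ] [ 0.4589 -0.31    0.026 ] (array([ 0.4598, -0.3088,  0.0199]), [np.float64(0.002576440394554714), np.float64(0.002576440394554572)])
row [-3.032 -2.062 -0.164] [-0.0005 -0.0001 -0.0004] steps 0.009917212416214492 5.872731348331486
```

View pics/v5.png

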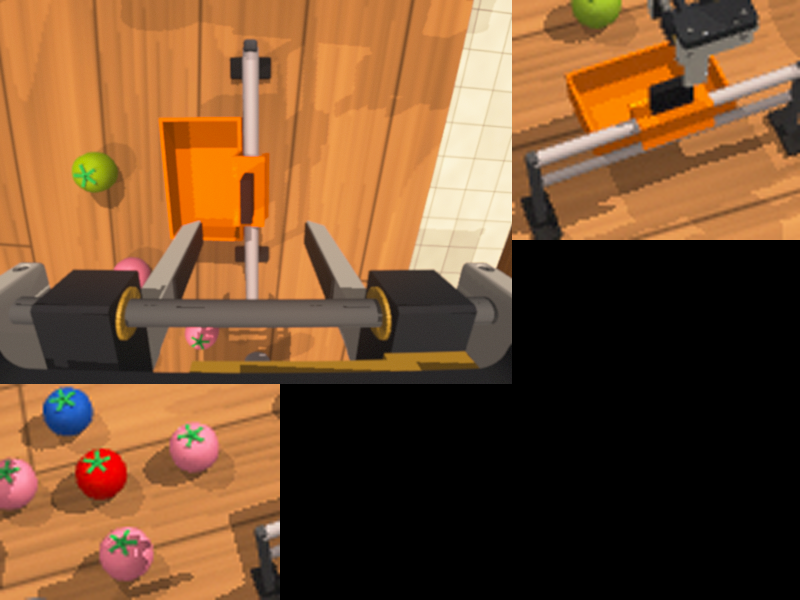

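Caddy is hung: the hook is over the bar, the tray is on the robot's side, and the bar runs through the channel. The red tomato is at about (0.460,-0.309), and the crop confirms it is red and stands between the pinks. Moving over it with a diagonal closing axis.

```bash
python3 -m crank '-0.3 -0.2 0 0 0 0.05 1;-0.7 -0.45 0 0 0 0.1 1;-1 -0.68 0 0 0 0.15 1;-1 -0.68 0 0 0 0.2 1;-1 -0.68 0 0 0 0.25 1;-1 -0.68 0 0 0 0.271 1'
python3 -c "
from h import *
print(cur()[:3,3]);rel(pose([.46,-.309,.23],-.785))"
```

```text
clock: 14.88
tcp_pos: [0.5839, -0.0992, 0.242]
orientation: [0.924, 0.381, -0.002, -0.001]
contact_force: [0.1, -0.8, 0.4]
gripper_width: 0.0939
finger_force: 0.0
[ 0.58389769 -0.09918305  0.24202173]
row [-2.358  0.615  0.123] [-0.0011  0.0006 -0.0011] steps 0.029043101001773892 3.9034199955115696
```

```bash
python3 -m crank '-0.5 0.15 0.05 0 0 0 1;-1 0.3 0.1 0 0 0 1;-1 0.3 0.1 0 0 0 1' && python3 -m crank '-0.5 0.15 0 0 0 0 1;-1 0.3 0 0 0 0 1;-1 0.3 0 0 0 0 1;-1 0.3 0 0 0 0 1'
python3 - <<'E'
from h import *
np.set_printoptions(precision=4,suppress=True)
C=cur();print(C[:3,3]);w=cam('wrist');save('w6',w['f'])
f=w['f'].astype(int);m=((f[:,:,2]>90)&(f[:,:,1]<60)&(f[:,:,0]<60)).astype(np.uint8)
n,l,st,ce=cv2.connectedComponentsWithStats(m)
for i in range(1,n):
  if st[i,4]>80: print(st[i],ce[i],onz(w,ce[i],.026))
print([(np.round(r['position'],1).tolist(),round(r['conf'],2),onz(w,r['position'],0).round(3)) for r in bot.tip_of('wrist','tomato')])
rel(pose([.46,-.309,.2],-.785))
E
```

```text
clock: 15.25
tcp_pos: [0.533, -0.1933, 0.2317]
orientation: [0.925, 0.38, -0.002, -0.002]
contact_force: [0.3, -0.1, -0.2]
gripper_width: 0.0941
finger_force: 0.0
clock: 15.75
tcp_pos: [0.4862, -0.2819, 0.2335]
orientation: [0.924, 0.383, 0.0, -0.001]
contact_force: [0.7, 0.0, -0.1]
gripper_width: 0.0941
finger_force: 0.0
[ 0.4862 -0.2819  0.2335]
[161   0  30  28 408] [174.3554  11.8897] [ 0.5615 -0.0639  0.026 ]
[233 179  40  41 986] [252.4848 197.3073] [ 0.4581 -0.3069  0.026 ]
[([300.2, 133.8], 0.93, array([ 0.573, -0.293,  0.   ])), ([287.5, 245.0], 0.87, array([ 0.435, -0.413,  0.   ])), ([250.7, 194.8], 0.78, array([ 0.453, -0.307,  0.   ])), ([214.1, 245.3], 0.69, array([ 0.347, -0.327,  0.   ])), ([196.3, 144.5], 0.62, array([ 0.451, -0.193,  0.   ]))]
row [-0.383  0.006  0.339] [-0.0003 -0.0002  0.0005] steps 0.010981503448195325 0.8180118649929744
```

View pics/w6.png

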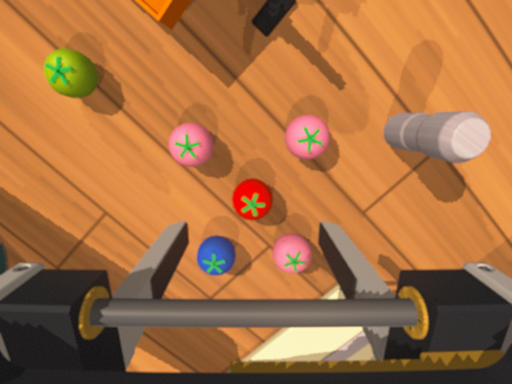

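The red tomato is at (252,199). The closing axis (image x) passes clear of the four neighbours. I'll go lower for a second look.

```bash
python3 -m crank '-0.2 0 0.4 0 0 0 1;-0.4 0 0.8 0 0 0 1;-0.4 0 1 0 0 0 1;-0.4 0 1 0 0 0 1;-0.4 0 1 0 0 0 1'
python3 - <<'E'
from h import *
np.set_printoptions(precision=4,suppress=True)
C=cur();print(C[:3,3]);w=cam('wrist');save('w7',w['f'])
def rb(f):
    f=f.astype(int);m=((f[:,:,2]>90)&(f[:,:,1]<60)&(f[:,:,0]<60)).astype(np.uint8)
    n,l,st,ce=cv2.connectedComponentsWithStats(m);i=[i for i in range(1,n) if st[i,4]>80 and st[i,1]>100][0]
    k=max(cv2.findContours((l==i).astype(np.uint8),0,1)[0],key=len);(x,y),r=cv2.minEnclosingCircle(k);print(st[i],(x,y),r);return x,y
p=rb(w['f']);print([onz(w,p,z) for z in(.02,.026,.03)])
c=dict(w);f6=cv2.imread('pics/w6.png');T=C.copy()
p6=rb(f6);M=np.linalg.inv(w['V']);m=np.linalg.inv(C)@M
C6=pose([.4862,-.2819,.2335],-.785);c6=dict(w,V=np.linalg.inv(C6@m))
print(onz(c6,p6,.026),tri([(w,p),(c6,p6)]))
X=onz(w,p,.026);rel(pose([X[0],X[1],.009],-.785))
E
```

```text
clock: 16.48
tcp_pos: [0.4587, -0.3109, 0.1358]
orientation: [0.924, 0.383, 0.001, 0.001]
contact_force: [0.8, -0.1, -0.6]
gripper_width: 0.094
finger_force: 0.0
[ 0.4587 -0.3109  0.1358]
[ 224  164   54   55 1846] (250.5, 191.0) 28.022411346435547
[array([ 0.4548, -0.3098,  0.02  ]), array([ 0.456 , -0.3086,  0.026 ]), array([ 0.4569, -0.3079,  0.03  ])]
[233 179  40  41 986] (252.4348602294922, 199.01466369628906) 20.500200271606445
[ 0.4564 -0.3091  0.026 ] (array([ 0.4576, -0.3076,  0.0324]), [np.float64(0.00027570431055682243), np.float64(0.0002757043105568793)])
row [-0.002 -0.041  1.271] [ 0.0009 -0.0002  0.0003] steps 0.016138839925045757 2.035465732787391
```

```bash
python3 -m crank '0 -0.03 0.4 0 0 0 1;0 -0.03 0.8 0 0 0 1;0 -0.03 1 0 0 0 1;0 -0.03 1 0 0 0 1' && python3 -m crank '0 0 0.12 0 0 0 1;0 0 0.23 0 0 0 1;0 0 0.25 0 0 0 1;0 0 0.25 0 0 0 0.85;0 0 0.25 0 0 0 0.75;0 0 0.25 0 0 0 0.7;0 0 0.25 0 0 0 0.68;0 0 0.25 0 0 0 0.66;0 0 0.25 0 0 0 0.65;0 0 0.25 0 0 0 0.65'
```

```text
clock: 17.02
tcp_pos: [0.4552, -0.3085, 0.0338]
orientation: [0.924, 0.383, -0.0, -0.001]
contact_force: [-0.5, -0.6, 1.0]
gripper_width: 0.094
finger_force: 0.0
clock: 18.27
tcp_pos: [0.4557, -0.3094, 0.0096]
orientation: [0.924, 0.383, 0.0, 0.0]
contact_force: [0.7, -0.0, 0.5]
gripper_width: 0.0615
finger_force: 6.8
```

Contact at 6.8 N per pad. One small step firmer, then lift.

```bash
python3 -m crank '0 0 0 0 0 0 0.645;0 0 0 0 0 0 0.645;0 0 0 0 0 0 0.645;0 0 -0.05 0 0 0 0.645;0 0 -0.15 0 0 0 0.645;0 0 -0.35 0 0 0 0.645;0 0 -0.65 0 0 0 0.645;0 0 -1 0 0 0 0.645;0 0 -1 0 0 0 0.645'
```

```text
clock: 19.4
tcp_pos: [0.4572, -0.3106, 0.1133]
orientation: [0.924, 0.383, 0.002, 0.003]
contact_force: [0.3, -0.6, -1.4]
gripper_width: 0.0608
finger_force: 13.7
```

```bash
python3 -m crank '0 0 -0.4 0 0 0 0.645;0.2 -0.15 -0.8 0 0 0.05 0.645;0.5 -0.4 -1 0 0 0.1 0.645;0.8 -0.6 -1 0 0 0.15 0.645;1 -0.8 -1 0 0 0.2 0.645;1 -0.9 -1 0 0 0.229 0.645;1 -0.9 -1 0 0 0.229 0.645'
python3 - <<'E'
from h import *
np.set_printoptions(precision=4,suppress=True)
print(cur()[:3,3]);rel(pose([.59,.003,.21],.067-np.pi/2))
w=cam('wrist');s=cam('scene');t=cam('top')
v=np.zeros((600,800,3),np.uint8);v[:384,:512]=w['f'];v[:240,512:]=cv2.resize(s['f'][180:263,210:310],(288,240),interpolation=2)
v[250:600,512:]=cv2.resize(t['f'][140:210,220:278],(288,350),interpolation=2);save('v8',v)
for n in('wrist','scene','top'): print(n,[(r['position'],r['conf']) for r in bot.tip_of(n,'caddy')],[(r['position'],r['conf']) for r in bot.tip_of(n,'tab')])
# predicted rim corners for sag a
for a in(.07,.1,.15):
    Rm=R.from_euler('ZY',[.067,-a]).as_matrix()
    def P(q): return np.array([.647,.005,.138])+Rm@((np.array(q)-[63,0,80])/1e3)
    Q=[P(q) for q in((-50,80,42),(-50,-80,42),(50,80,42),(50,-80,42),(63,0,121))]
    print(a,P((0,0,4)),P((-50,0,42)));
    for c in(s,t): print(proj(c,Q).round(1).tolist())
E
```

```text
clock: 20.27
tcp_pos: [0.4617, -0.1739, 0.2078]
orientation: [0.999, 0.034, -0.001, -0.001]
contact_force: [-0.2, 0.0, -1.2]
gripper_width: 0.0609
finger_force: 13.7
[ 0.4617 -0.1739  0.2078]
row [ 1.4   -1.678 -0.023] [-0.0004  0.0007  0.0003] steps 0.015403913923931565 3.4967937119399903
wrist [([106.4, 63.6], 0.7)] []
scene [] [([262.1, 219.9], 0.67), ([262.6, 209.5], 0.62)]
top [([255.4, 175.2], 0.79)] [([254.4, 150.5], 0.94)]
0.07 [0.5896 0.0011 0.0578] [ 0.5372 -0.0024  0.0922]
[[274.6, 189.4], [228.0, 204.5], [287.5, 212.5], [238.8, 229.0], [265.0, 208.3]]
[[230.6, 189.2], [279.3, 187.1], [229.3, 158.9], [277.9, 156.9], [253.8, 150.3]]
0.1 [0.592  0.0013 0.0561] [ 0.5386 -0.0023  0.0889]
[[274.7, 190.3], [228.2, 205.4], [287.6, 212.9], [239.0, 229.4], [264.8, 208.0]]
[[230.6, 188.9], [279.2, 186.8], [229.3, 158.6], [277.9, 156.5], [253.8, 150.7]]
0.15 [0.5962 0.0016 0.0534] [ 0.5412 -0.0021  0.0835]
[[275.0, 191.9], [228.6, 207.0], [287.9, 213.4], [239.2, 230.0], [264.6, 207.5]]
[[230.7, 188.4], [279.1, 186.3], [229.3, 158.1], [277.8, 156.0], [253.8, 151.3]]
```

View pics/v8.png

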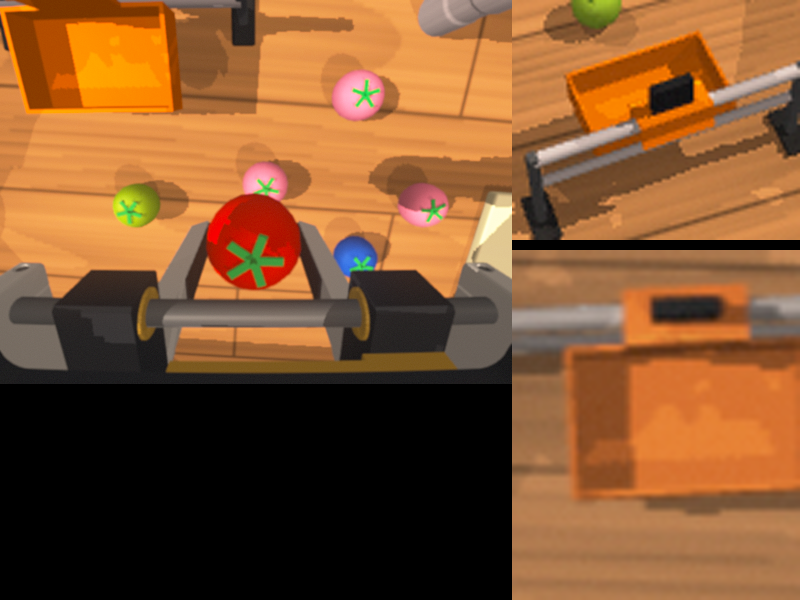

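The tray is hung with its centre at about (0.593,-0.002), floor at z≈0.055 and sag ≈0.12 rad, matching the images. The tomato is held upright at (253,240).

```bash
python3 -m crank '0.2 -0.25 0 0 0 0 0.645;0.45 -0.55 0 0 0 0 0.645;0.65 -0.85 0 0 0 0 0.645;0.65 -0.85 0 0 0 0 0.645' && python3 -m crank '0.2 -0.25 0 0 0 0 0.645;0.45 -0.5 0 0 0.01 0 0.645;0.65 -0.75 0 0 0.02 0 0.645;0.7 -0.85 0 0 0.038 0 0.645;0.7 -0.85 0 0 0.038 0 0.645;0.7 -0.85 0 0 0.038 0 0.645'
python3 - <<'E'
from h import *
np.set_printoptions(precision=4,suppress=True)
C=cur();print(C)
T=C.copy();T[:3,3]=[.588,-.003,.085];rel(T)
w=cam('wrist');s=cam('scene');t=cam('top')
v=np.zeros((384,800,3),np.uint8);v[:384,:512]=w['f'];v[:240,512:]=cv2.resize(s['f'][180:263,210:310],(288,240),interpolation=2)
save('v9',v)
E
```

```text
clock: 21.22
tcp_pos: [0.5225, -0.084, 0.2092]
orientation: [0.999, 0.035, -0.0, -0.0]
contact_force: [0.7, 0.1, -1.6]
gripper_width: 0.061
finger_force: 13.7
clock: 21.98
tcp_pos: [0.5858, 0.0027, 0.2096]
orientation: [0.998, 0.032, 0.059, -0.002]
contact_force: [-0.1, -1.2, -1.2]
gripper_width: 0.0606
finger_force: 13.7
[[ 0.9909  0.0648  0.1182  0.5858]
 [ 0.0644 -0.9979  0.0072  0.0027]
 [ 0.1184  0.0005 -0.993   0.2096]
 [ 0.      0.      0.      1.    ]]
row [-0.129  0.057  1.239] [-0.  0. -0.] steps 4.7548991624839856e-17 1.9954789431930222
```

View pics/v9.png

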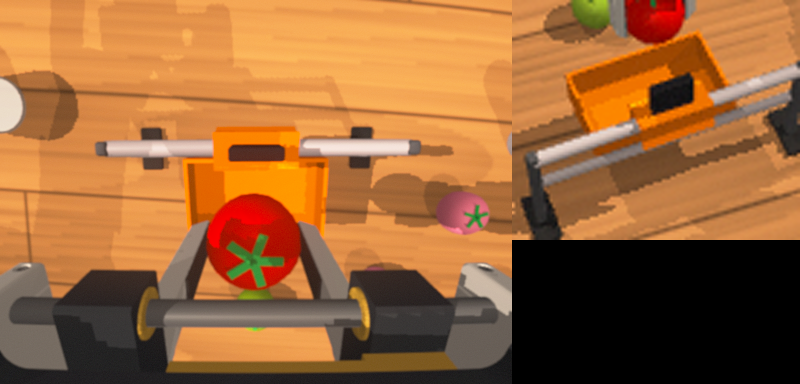

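The tomato is centred over the tray (tomato column 253, tray 185–327). Lowering.

```bash
python3 -m crank '-0.03 0.02 0.3 0 0 0 0.645;-0.07 0.04 0.6 0 0 0 0.645;-0.1 0.05 0.9 0 0 0 0.645;-0.1 0.05 1 0 0 0 0.645;-0.1 0.05 1 0 0 0 0.645' && python3 -m crank '-0.01 0 0.1 0 0 0 0.645;-0.03 0 0.24 0 0 0 0.645;-0.04 0 0.34 0 0 0 0.645;-0.04 0 0.36 0 0 0 0.645;-0.04 0 0.36 0 0 0 0.645'
```

```text
clock: 22.75
tcp_pos: [0.5882, -0.0014, 0.1086]
orientation: [0.998, 0.033, 0.059, -0.002]
contact_force: [0.4, 0.2, -2.1]
gripper_width: 0.0608
finger_force: 13.7
clock: 23.38
tcp_pos: [0.5886, -0.0011, 0.0726]
orientation: [0.998, 0.033, 0.06, -0.002]
contact_force: [0.1, -0.2, -1.1]
gripper_width: 0.0607
finger_force: 13.7
```

```bash
python3 -m crank '0 0 0.02 0 0 0 0.645;0 0 0.04 0 0 0 0.645;0 0 0.04 0 0 0 0.645' | egrep 'tcp|contact';python3 -m crank '0 0 0.01 0 0 0 0.645;0 0 0.02 0 0 0 0.645;0 0 0.02 0 0 0 0.645'| egrep 'tcp|contact'
```

```text
tcp_pos: [0.5891, -0.0011, 0.0687]
contact_force: [-0.2, 0.1, -1.9]
tcp_pos: [0.5893, -0.0011, 0.0667]
contact_force: [0.9, 0.6, -1.4]
```

```bash
python3 -m crank '0 0 0.01 0 0 0 0.645;0 0 0.015 0 0 0 0.645;0 0 0.015 0 0 0 0.645' | egrep 'tcp|contact'
```

```text
tcp_pos: [0.5895, -0.0011, 0.0652]
contact_force: [-0.2, 0.7, -1.4]
```

```bash
python3 -m crank '0 0 0.01 0 0 0 0.645;0 0 0.01 0 0 0 0.645;0 0 0.01 0 0 0 0.645' | egrep 'tcp|contact'; python3 -m crank '0 0 0.01 0 0 0 0.645;0 0 0.01 0 0 0 0.645;0 0 0.01 0 0 0 0.645' | egrep 'tcp|contact'
```

```text
tcp_pos: [0.5896, -0.0011, 0.0643]
contact_force: [-1.1, 0.9, -1.8]
tcp_pos: [0.5898, -0.0011, 0.0633]
contact_force: [0.5, 0.4, -1.2]
```

```bash
for i in 1; do python3 -m crank '0 0 0.01 0 0 0 0.645;0 0 0.01 0 0 0 0.645;0 0 0.01 0 0 0 0.645' | egrep 'tcp|contact'; done; python3 -m crank '0 0 0.01 0 0 0 0.645;0 0 0.01 0 0 0 0.645;0 0 0.01 0 0 0 0.645' | egrep 'tcp|contact'
```

```text
tcp_pos: [0.5899, -0.0011, 0.0627]
contact_force: [-1.4, -0.1, 0.7]
tcp_pos: [0.5899, -0.0011, 0.0625]
contact_force: [-5.4, -0.1, 5.5]
```

Touched down with about 7 N. I'll ease up slightly, open gently, and withdraw along the tool axis.

```bash
python3 -m crank '0 0 -0.01 0 0 0 0.645;0 0 -0.01 0 0 0 0.65;0 0 -0.01 0 0 0 0.655;0 0 -0.01 0 0 0 0.66;0 0 -0.01 0 0 0 0.67;0 0 -0.01 0 0 0 0.7;0 0 -0.01 0 0 0 0.75;0 0 -0.01 0 0 0 0.82;0 0 -0.01 0 0 0 0.85;0 0 -0.01 0 0 0 0.85;0 0 -0.1 0 0 0 0.85;0 0 -0.3 0 0 0 0.85;0 0 -0.6 0 0 0 0.85;0 0 -0.95 0 0 0 0.85;0 0 -1 0 0 0 0.85' && python3 -m crank '-0.3 0 -0.3 0 0 0 0.9;-0.7 0 -0.5 0 0 0 0.9;-1 0 -0.6 0 0 0 0.9;-1 0 -0.6 0 0 0 0.9;-1 0 -0.6 0 0 0 0.9'
python3 - <<'E'
from h import *
w=cam('wrist');s=cam('scene');t=cam('top')
v=np.zeros((600,800,3),np.uint8);v[:384,:512]=w['f'];v[:240,512:]=cv2.resize(s['f'][180:263,210:310],(288,240),interpolation=2)
v[384:,:290]=cv2.resize(t['f'][130:220,200:321],(290,216),interpolation=2);v[250:,512:]=cv2.resize(s['f'][150:310,100:232],(288,350),interpolation=2)
save('v10',v)
E
```

```text
clock: 27.88
tcp_pos: [0.58, -0.002, 0.1649]
orientation: [0.997, 0.033, 0.063, -0.001]
contact_force: [0.1, 1.2, 0.7]
gripper_width: 0.0801
finger_force: 0.0
clock: 28.5
tcp_pos: [0.4722, -0.0088, 0.2073]
orientation: [0.998, 0.033, 0.059, -0.002]
contact_force: [0.8, -0.5, -0.6]
gripper_width: 0.0842
finger_force: 0.0
```

View pics/v10.png

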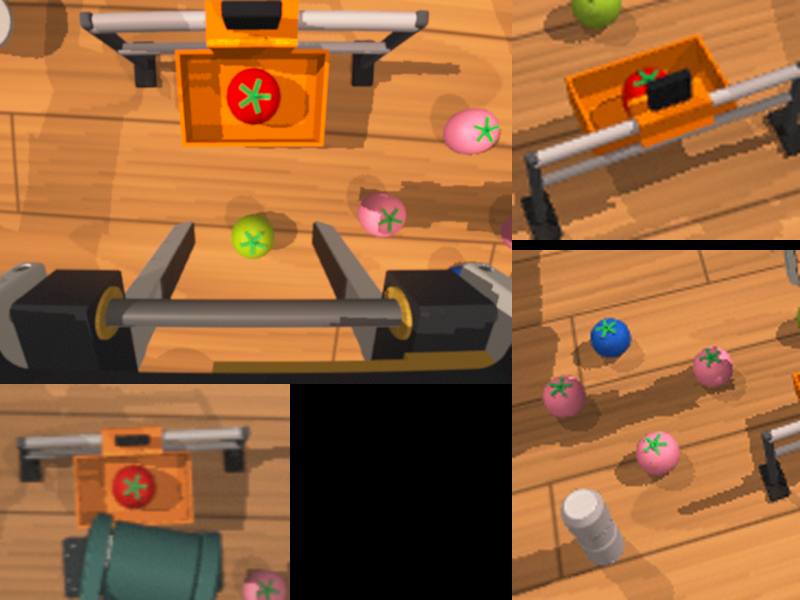

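The picture shows the tomato in the hung caddy's tray at (253,97). The caddy is on the bar, the bystanders are in place and the gripper is clear.

```bash
python3 -c "
from cell import bot
print(bot.finish_job())"
```

```text
the job is handed in; nothing more can be done
None
```

The caddy hangs by its hook over the top bar with its tray on the robot's side, the red tomato lies in the tray after a light grip (about 14 N per pad) and a gentle set-down, the green tomato, pepper mill and tub were not touched, and I handed the job in at about 29 s with no verdict returned.

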